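# Clear the tray press and key in its start sequence

### The job

With the brush, sweep the two pot shards and the wooden offcut off the bed of the tray press into the black catch tray at its end, without touching these scraps with the gripper, and stand the brush back on the bench on its bristles. Then start the press: push the blue, the yellow and the green button on the control box, in that order and one at a time, each right down and let go again. Do not shift or knock over the pots, jar, tin and reel standing about.

Things in the scene. Friction and masses are not known exactly. Their poses are not given: they have to be found in the camera images.
- press: Green tray press fixed to the bench. Origin on the bench under the bed's centre, z up. The bed is a steel plate 60 mm above the bench, 196 mm along x, 220 mm along y (y = -110 to +110 mm). Along both x edges run rims 8 mm thick, 18 mm above the plate (180 mm clear between); its y ends are open. Behind it, x over 115 mm: two 150 mm posts and the platen, folded back.
- tray (a point): Centre of the floor of the black open catch tray fixed at the +y end of the press bed; axes as the press's, 183 mm from the bed's centre along y. Inner space 184 mm (x) by 146 mm (y), beginning right at the bed's edge; floor 6 mm, walls 50 mm above the bench.
- brush: Wooden block brush standing on its bristles on the bench, robot side of the press. Origin at the centre of its underside, x along its length, z up. Stiff bristles 160 x 44 x 27 mm; wooden back 166 x 50 mm up to 40 mm height; on it the grip bar, 110 long, 26 wide (along y), 40 to 80 mm high: pinch it across, the TCP at about 62 mm height. About 0.25 kg.
- shard_a: Curved terracotta pot shard, 73 x 45 x 20 mm, light (about 60 g). Origin at its middle. Starts lying on the press bed; its middle is then 11 mm above the bed plate.
- shard_b: Curved terracotta pot shard, 73 x 45 x 20 mm, light (about 60 g). Origin at its middle. Starts lying on the press bed; its middle is then 11 mm above the bed plate.
- offcut: Wooden offcut block, 60 x 38 x 26 mm, about 40 g. Origin at its middle. Starts lying on the press bed; its middle is then 13 mm above the bed plate.
- console: Grey control box fixed to the bench, 135 deep (x), 260 wide (y), 212 mm high. Origin on the bench under it, front to its -x, z up. The readout housing stands behind the keypad (its front at x = +24 mm), with a visor at 200 to 212 mm height that reaches forward to x = -6 mm, so a vertical gripper strikes it: press with the tool tilted, square to the keypad.
- keypad (a point): Centre of the control box's sloping keypad face, 75 mm above the bench, x = -18 mm of the box; axes as the box's. The face slopes at 40 degrees, rising away from its front edge. Three round push buttons (blue, yellow, green, in varying order) stand on it in a row along y, 80 mm apart.
- blue_top (a point): Centre of the top of the blue round button cap (52 mm diameter, standing 18 mm above its bezel when up). This point moves with the cap. Its z axis points out of the sloping face (40 degrees from vertical): press along -z; its y axis runs along the row of buttons.
- key_blue (a joint): Travel of the blue button, m: 0 up, 0.014 fully down (9 mm or more counts as pressed; full travel needs about 5 N). It springs back when let go, but a button that has been pushed stays 3 to 7 mm sunk.
- yellow_top (a point): Centre of the top of the yellow round button cap (52 mm diameter, standing 18 mm above its bezel when up). This point moves with the cap. Its z axis points out of the sloping face (40 degrees from vertical): press along -z; its y axis runs along the row of buttons.
- key_yellow (a joint): Travel of the yellow button, m: 0 up, 0.014 fully down (9 mm or more counts as pressed; full travel needs about 5 N). It springs back when let go, but a button that has been pushed stays 3 to 7 mm sunk.
- green_top (a point): Centre of the top of the green round button cap (52 mm diameter, standing 18 mm above its bezel when up). This point moves with the cap. Its z axis points out of the sloping face (40 degrees from vertical): press along -z; its y axis runs along the row of buttons.
- key_green (a joint): Travel of the green button, m: 0 up, 0.014 fully down (9 mm or more counts as pressed; full travel needs about 5 N). It springs back when let go, but a button that has been pushed stays 3 to 7 mm sunk.
- blue_pot: Glazed blue pot, 130 mm across, 110 mm high. Bystander; stands loose on the bench. Origin at the centre of its underside.
- jar: Closed glass jar, 80 mm across, 120 mm high. Bystander; stands loose on the bench. Origin at the centre of its underside.
- clay_pot: Terracotta pot, 90 mm across, 80 mm high. Bystander; stands loose on the bench. Origin at the centre of its underside.
- tin: Green tin, 70 mm across, 70 mm high. Bystander; stands loose on the bench. Origin at the centre of its underside.
- reel: Wooden reel, 80 mm across, 72 mm high. Bystander; stands loose on the bench. Origin at the centre of its underside.
Mind the look-alikes: they are no part of the job. What is shaped like the shard_b but grey is not meant.

How it is judged:
On the way, in this order (a step that is already met when the one before it is completed fails the run):
1. both shards and the offcut lie in the catch tray (y of shard_a in the frame of press between 0.112 and 0.26 m and x of shard_a in the frame of press between -0.098 and 0.098 m and z of each of shard_a, shard_b, offcut in the frame of press below 0.065 m and y of shard_b in the frame of press between 0.112 and 0.26 m and x of shard_b in the frame of press between -0.098 and 0.098 m and y of offcut in the frame of press between 0.112 and 0.26 m and x of offcut in the frame of press between -0.098 and 0.098 m), for 0.1 s.
2. the brush stands on its bristles on the bench, let go (height (world z) of brush below 0.012 m and angle between brush's own z axis and vertical below 0.2 rad and linear speed of brush below 0.03 m/s and contact force between the fingers and brush below 0.1 N and not (x of brush in the frame of press between -0.1 and 0.1 m and y of brush in the frame of press between -0.12 and 0.27 m)), for 0.2 s.
3. the blue button is pushed down (9 mm or more) (value of joint key_blue above 0.009 m), for 0.03 s.
4. the yellow button is pushed down (9 mm or more) (value of joint key_yellow above 0.009 m), for 0.03 s.
5. the green button is pushed down (9 mm or more) (value of joint key_green above 0.009 m), for 0.03 s.
At the end, for the whole second after the job is handed in: All three scraps rest in the catch tray (middle inside its walls, below 65 mm), the brush stands on its bristles on the bench outside the press (within 0.2 rad of upright), let go and at rest, and all three buttons have been pushed and let go (1.5 to 7.5 mm sunk) (all of step 1 and all of step 2 and value of joint key_blue between 0.0015 and 0.0075 m and value of joint key_yellow between 0.0015 and 0.0075 m and value of joint key_green between 0.0015 and 0.0075 m and linear speed of each of shard_a, shard_b, offcut below 0.03 m/s); the robot touches nothing.
It fails at once if a button is pushed down while a scrap is not yet off the bed (value of joint any of key_blue, key_yellow, key_green above 0.0078 m and y of any of shard_a, shard_b, offcut in the frame of press below 0.108 m).
It fails at once if yellow or green is pushed before blue, or green before yellow ((value of joint key_yellow above 0.0078 m and value of joint key_blue below 0.0015 m) or (value of joint key_green above 0.0078 m and value of joint key_blue below 0.0015 m) or (value of joint key_green above 0.0078 m and value of joint key_yellow below 0.0015 m)).
It fails at once if two buttons are held down at once (value of joint each of key_blue, key_yellow above 0.0078 m or value of joint each of key_blue, key_green above 0.0078 m or value of joint each of key_yellow, key_green above 0.0078 m).
It fails at once if the gripper or arm touches a scrap (contact force between any of the fingers, the arm and shard_a above 1 N or contact force between any of the fingers, the arm and shard_b above 1 N or contact force between any of the fingers, the arm and offcut above 1 N).
It fails at once if a bystander is shifted over 30 mm or tipped over (distance of any of blue_pot, jar, clay_pot, tin, reel from where it was at the start of the episode above 0.03 m or angle between any of blue_pot, jar, clay_pot, tin, reel's own z axis and vertical above 0.4 rad).
It also fails if it takes over 72 s, if anything falls off the work surface, if the arm or the gripper's body presses on something with over 40 N, if the wrist force passes 120 N, or if a joint passes its speed limit or range.

### The arm

A 7-joint arm with a two-finger parallel gripper is mounted at the origin on the work surface. World frame = base frame: x ahead of the robot, y to its left, z up, the work surface at z = 0. Lengths are in m, angles in rad, forces in N, time in s.
With the tool pointing down it reaches from about 0.425 to 0.925 m from the base axis. Payload 6.8 kg.
Tool frame: the origin (TCP) lies between the finger pads, 19 mm behind the fingertips; this is the grasp point; z points along the fingers, y is the line along which they close (so a half turn about z gives the same grasp; the last joint's range is limited). The gripper opens to 88 mm and grips with 3 to 60 N. Pads are 20 mm wide; open, the fingers measure 115 mm over their backs; the gripper's body (75 mm by 178 mm) begins 61 mm behind the grasp point.
Start: joints at [-1.353, 0.477, 0.022, 1.555, -0.011, 1.109, -0.083], TCP at [0.216, 0.64, 0.241] pointing down, gripper open.
Joint ranges: [-2.96, 2.96], [-0.34, 2.1], [-1.41, 1.46], [0.24, 2.44], [-1.37, 4.51], [0.17, 1.92], [-2.96, 2.96]. Speed limits (rad/s): [2.39, 2.39, 3.14, 3.14, 3.14, 3.14, 3.14].

### API

Orientations are given as [roll, pitch, yaw] about the fixed x, y, z axes, in that order (R = Rz(yaw) Ry(pitch) Rx(roll)).
In Python, from workcell import get_state, imaging, job, models gives the robot as it stands.
- The arm moves only by the tool move_arm, never from a script. Its argument "series" is a list of rows, each a list of 2 entries, a list of its own where there are three numbers: the shift along the world's x, y, z in cm, then the turn, a rotation vector about the world's x, y, z in degrees. A call has 1 to 20 rows; each row shifts and turns the commanded pose from where the row before left it; what a row does not reach is not made up. A row lasts 1/8 s, in which the tool goes at most 62.5 mm and 10.7 degrees, less where a joint would pass 70% of its speed; a pose out of reach is approached as far as the arm can. A call with a gripper value outside its range is refused whole. "jaw" is the closure, from -1 (fully open) to 1 (shut), set as the call begins (left out, the last holds). The fingers move at their own pace and stop on an object; the grip force is fixed at half the most. Time passes only in rows, so rows that do not move let the fingers close. It gives the time, the measured TCP pose, the force, the opening and the grip force at its end, in the units of the state.
- get_state(): the state, without advancing time (a new reading comes with each control period).
- imaging.snapshot(name): name is "side" or "top" or "wrist"; returns a dict with "img" (420x560x3 uint8, red, green, blue), "intrinsics" (3x3 intrinsics, pixels), "position" and "orientation" of the camera in the world. Camera axes: x right, y down, z forward; pixel columns grow to the right and rows downward; lengths in m; the calibration is good to about 2 mm. A picture is of the moment at which its call begins. There is no depth.
- job.close_job(): hands the job in; it is judged then, once.
Trained networks look in a picture, given as the dict that the camera call returned (one of the last four; its "shot" number tells which), for a name from the list of things; names that differ only in an ending like _2 or _b are one class to them, and where a whole thing is asked for, a point or a joint stands for the part that bears it (a point fixed in the world has none). Each returns a list of dicts, best first, with "score" (0 to 1); they miss things now and then, are a little off and sometimes report something else, mostly with a low value. They report only what shows in the picture. A call takes as long as a camera call. They do not tell look-alikes from the thing itself.
- models.search_frame(picture, thing): "position" ([x, y, z] in m, in the coordinates of the camera as it stood for that picture, good to about 4 mm: the middle of the surface that is visible of it).
The state is a dict: "time": time; "joints": joint angles; "joint_velocities": joint speeds; "joint_torque": joint torques, N m; "tool_pos": TCP position; "ee_rot": TCP orientation; "ft_force": force on the tool from outside, world axes, zero at the start; "wrist_torque": the same for the moment, N m; "width": finger opening in m; "grasp_force": force on a finger pad.
Only numpy, scipy, OpenCV 4.12 (cv2) and the standard library are available. Lean on these libraries where they do the work, as an engineer would, in place of code of your own. Each camera call takes 0.05 s, during which the arm holds its last target. There are 200 camera calls.

## Working session

There is one attempt and no reset: what is moved stays moved. The work goes in short steps, Python scripts to look and compute and a tool call to move; the robot and the scene stay as the last step left them, time stands still between calls to the robot, and variables do not carry over. Pictures are saved under pics/ and viewed, at most 10 in all, crops included, and the job is handed in when it is done.

Besides the shell and the picture viewer there is one more tool, called after ">>>" as a command line: name --argument value ..., lists and objects as JSON in quotes. move_arm: Moves the arm, as the interface text tells. Its arguments: {"type":"object","properties":{"series":{"type":"array"},"jaw":{"type":"number"}},"required":["series"]}

```bash
mkdir -p pics; cat > h.py <<'E'
import numpy as np, cv2
from scipy.spatial.transform import Rotation as R
from workcell import get_state, imaging, job, models
def shot(n,f=None):
    s=imaging.snapshot(n)
    if f: cv2.imwrite('pics/'+f,s['img'][:,:,::-1])
    return s
def Rc(s):
    o=np.array(s['orientation'],float)
    return o if o.shape==(3,3) else (R.from_euler('xyz',o).as_matrix() if o.size==3 else R.from_quat(o).as_matrix())
def w(s,p): return Rc(s)@np.array(p)+np.array(s['position'])
def pix(s,P):
    c=Rc(s).T@(np.array(P)-np.array(s['position'])); k=np.array(s['intrinsics'])@c; return (k[:2]/k[2]).round(0)
def ray(s,u,v,z):
    d=Rc(s)@np.linalg.inv(np.array(s['intrinsics']))@[u,v,1]; p=np.array(s['position']); return p+d*(z-p[2])/d[2]
def find(s,t,m=0.2):
    return [(round(d['score'],2),w(s,d['position']).round(3).tolist(),pix(s,w(s,d['position'])).tolist()) for d in models.search_frame(s,t) if d['score']>m]
E
python3 - <<'E'
from h import *
a=shot('top','t0.png');b=shot('side','s0.png')
print(a['position'],a['orientation'],b['position'],b['orientation'])
for t in ['press','brush','shard_a','offcut','console','blue_top','yellow_top','green_top','blue_pot','jar','clay_pot','tin','reel']:
    print(t,'TOP',find(a,t),'SIDE',find(b,t))
E
```

```text
[0.28264551 0.06572543 1.22248466] [-2.91048320e+00  1.77919302e-03 -1.56237502e+00] [ 0.16265001 -0.42683385  0.83647565] [-2.4197459  -0.0160539  -0.64422835]
press TOP [(0.91, [0.699, 0.105, 0.063], [274.0, 158.0])] SIDE [(0.61, [0.684, 0.069, 0.062], [322.0, 206.0])]
brush TOP [(0.68, [0.446, 0.035, 0.042], [299.0, 250.0])] SIDE [(0.56, [0.441, 0.019, 0.038], [257.0, 271.0])]
shard_a TOP [(0.88, [0.586, 0.11, 0.077], [271.0, 196.0]), (0.87, [0.445, 0.291, 0.022], [205.0, 250.0]), (0.8, [0.381, 0.161, 0.018], [252.0, 274.0]), (0.79, [0.672, 0.052, 0.077], [293.0, 166.0]), (0.6, [0.306, 0.348, 0.018], [181.0, 302.0]), (0.24, [0.463, 0.499, 0.05], [126.0, 242.0])] SIDE [(0.85, [0.584, 0.103, 0.075], [284.0, 212.0]), (0.83, [0.385, 0.159, 0.019], [207.0, 248.0]), (0.76, [0.669, 0.047, 0.075], [323.0, 211.0]), (0.7, [0.445, 0.286, 0.019], [203.0, 208.0]), (0.58, [0.31, 0.355, 0.016], [146.0, 215.0])]
offcut TOP [(0.53, [0.672, 0.145, 0.09], [259.0, 164.0])] SIDE [(0.83, [0.668, 0.135, 0.087], [302.0, 188.0]), (0.29, [0.378, -0.104, 0.073], [265.0, 317.0])]
console TOP [(0.78, [0.522, 
[... 717 characters left out ...]
91.0, 199.0])] SIDE [(0.76, [0.641, 0.509, 0.078], [220.0, 125.0])]
jar TOP [(0.84, [0.758, -0.136, 0.114], [363.0, 132.0]), (0.23, [0.51, -0.245, 0.096], [407.0, 223.0])] SIDE [(0.9, [0.755, -0.147, 0.102], [407.0, 237.0])]
clay_pot TOP [(0.88, [0.463, 0.498, 0.05], [127.0, 242.0])] SIDE [(0.56, [0.459, 0.479, 0.058], [172.0, 157.0])]
tin TOP [(0.66, [0.379, -0.088, 0.066], [346.0, 274.0])] SIDE [(0.92, [0.378, -0.108, 0.073], [266.0, 319.0]), (0.7, [0.444, -0.294, 0.1], [354.0, 367.0]), (0.69, [0.577, -0.214, 0.095], [373.0, 299.0])]
reel TOP [(0.53, [0.703, -0.34, 0.072], [435.0, 156.0])] SIDE [(0.76, [0.681, -0.329, 0.074], [446.0, 317.0]), (0.37, [0.577, -0.215, 0.095], [373.0, 299.0])]
```

View pics/t0.png

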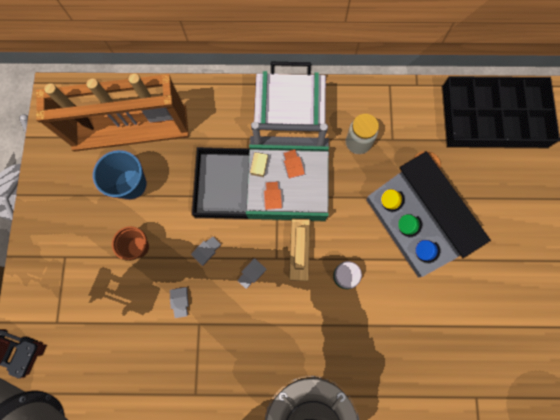

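View pics/s0.png

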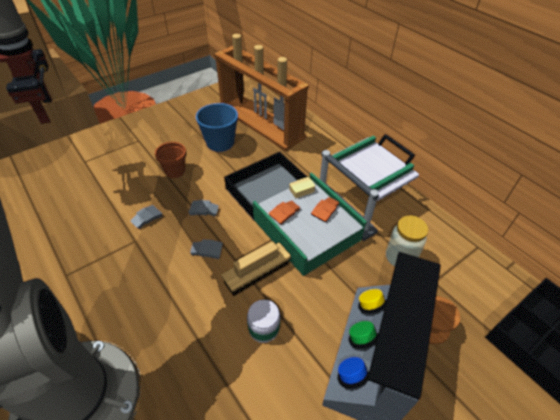

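```bash
python3 - <<'E'
import cv2
a=cv2.imread('pics/t0.png')[110:290,170:370];cv2.imwrite('pics/c0.png',cv2.resize(a,None,fx=3.3,fy=3.3,interpolation=2))
E
```

```text
(no output)
```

View pics/c0.png

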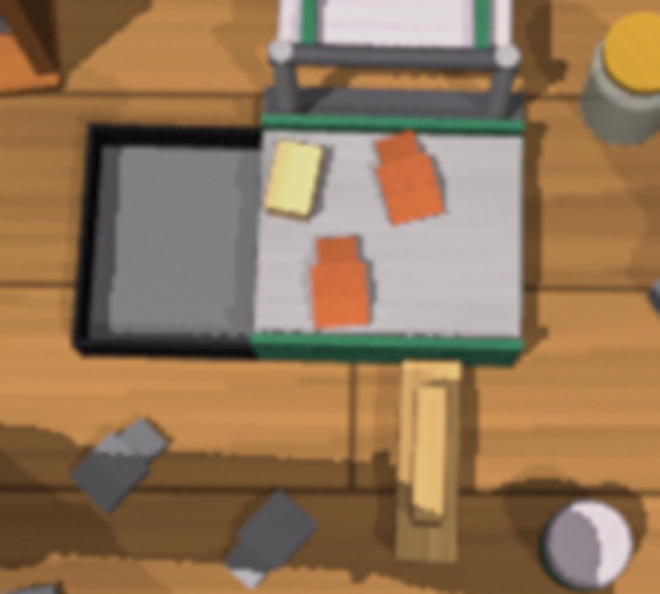

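Top view: terracotta shards at (271,196) and (293,166), offcut at (259,164). The look-alikes are the grey shards at (205,250), (252,274) and (181,302), and the crop confirms the orange pair on the bed. The brush is at (299,250), already lying across the sweep direction. Buttons are yellow (391,199), green (408,224) and blue (426,251).

```bash
python3 - <<'E'
from h import *
a=shot('top')
f=lambda cx,cy,z:ray(a,170+(cx+.5)/3.3-.5,110+(cy+.5)/3.3-.5,z).round(4)
print('rim outer top corners', [f(*c,.078) for c in [(263,114),(523,119),(521,344),(254,336)]])
print('plate corners', [f(*c,.060) for c in [(261,130),(523,135)]])
print('bar', [f(*c,.080) for c in [(416,380),(446,380),(443,523),(412,521)]])
print('back', [f(*c,.040) for c in [(403,360),(462,363),(457,562),(396,560)]])
print({k:np.round(v,3) for k,v in get_state().items()})
s=shot('top'); 
for t in ['brush','blue_top','yellow_top','green_top']: print(t,find(s,t))
E
```

```text
rim outer top corners [array([0.7332, 0.1724, 0.078 ]), array([ 0.7304, -0.0454,  0.078 ]), array([ 0.5375, -0.0412,  0.078 ]), array([0.5424, 0.1744, 0.078 ])]
plate corners [array([0.7258, 0.1753, 0.06  ]), array([ 0.7231, -0.047 ,  0.06  ])]
bar [array([0.5069, 0.0435, 0.08  ]), array([0.5071, 0.0194, 0.08  ]), array([0.3931, 0.022 , 0.08  ]), array([0.3944, 0.0462, 0.08  ])]
back [array([0.5316, 0.0535, 0.04  ]), array([0.5294, 0.0045, 0.04  ]), array([0.3658, 0.0092, 0.04  ]), array([0.3669, 0.0583, 0.04  ])]
{'time': np.float64(1.45), 'joints': array([-1.353,  0.477,  0.022,  1.555, -0.011,  1.109, -0.083]), 'joint_velocities': array([ 0.   , -0.001, -0.   ,  0.003,  0.   ,  0.002,  0.   ]), 'joint_torque': array([-0.0000e+00, -5.8271e+01,  1.5330e+00, -2.7293e+01, -5.4000e-02,
        1.0000e-02,  0.0000e+00]), 'tool_pos': array([0.216, 0.64 , 0.241]), 'ee_rot': array([3.142, 0.   , 2.816]), 'ft_force': array([-0.25 , -0.168, -0.226]), 'wrist_torque': array([-0.017,  0.031, -0.044]), 'grasp_force': np.float64(0.0), 'width': np.float64(0.088)}
brush [(0.75, [0.443, 0.033, 0.039], [299.0, 251.0])]
blue_top [(0.62, [0.438, -0.294, 0.099], [427.0, 251.0]), (0.25, [0.575, -0.205, 0.095], [390.0, 199.0])]
yellow_top [(0.89, [0.579, -0.209, 0.096], [391.0, 198.0])]
green_top [(0.82, [0.511, -0.247, 0.1], [408.0, 223.0])]
```

>>> move_arm --jaw -1 --series '[[[1.6,-4.3,0],[0,0,1.2]],[[1.6,-4.3,0],[0,0,1.2]],[[1.6,-4.3,0],[0,0,1.2]],[[1.6,-4.3,0],[0,0,1.2]],[[1.6,-4.3,0],[0,0,1.2]],[[1.6,-4.3,0],[0,0,1.2]],[[1.6,-4.3,0],[0,0,1.2]],[[1.6,-4.3,0],[0,0,1.2]],[[1.6,-4.3,0],[0,0,1.2]],[[1.6,-4.3,0],[0,0,1.2]],[[1.6,-4.3,0],[0,0,1.2]],[[1.6,-4.3,0],[0,0,1.2]],[[1.6,-4.3,0],[0,0,1.2]],[[1.6,-4.3,0],[0,0,1.2]],[[0,0,0],[0,0,0]]]'

```text
time: 3.58
tool_pos: [0.4408, 0.0343, 0.2417]
ee_rot: [-3.141, 0.001, 3.103]
ft_force: [0.4, 0.4, 0.0]
width: 0.0876
grasp_force: 0.0
```

```bash
python3 - <<'E'
from h import *
s=shot('wrist','w1.png'); print(s['position'],s['orientation'])
print(find(s,'brush'),find(s,'press'),find(s,'shard_a'),find(s,'offcut'),find(s,'tin'))
s=shot('side');print(find(s,'brush'))
E
```

```text
[0.36219434 0.03866183 0.38484289] [2.84979894e+00 6.91566182e-04 1.53167564e+00]
[(0.83, [0.436, 0.036, 0.041], [288.0, 175.0])] [(0.95, [0.567, 0.077, 0.062], [331.0, 293.0]), (0.28, [0.487, -0.23, 0.037], [52.0, 228.0])] [(0.93, [0.569, 0.106, 0.078], [360.0, 303.0]), (0.65, [0.383, 0.169, 0.018], [412.0, 116.0]), (0.6, [0.448, 0.287, 0.017], [512.0, 173.0]), (0.59, [0.665, 0.05, 0.08], [309.0, 378.0]), (0.22, [0.503, -0.238, 0.086], [15.0, 261.0])] [(0.86, [0.66, 0.143, 0.086], [393.0, 377.0]), (0.56, [0.44, 0.034, 0.04], [287.0, 179.0])] [(0.9, [0.38, -0.084, 0.071], [156.0, 127.0])]
[(0.56, [0.438, 0.02, 0.041], [255.0, 271.0])]
```

View pics/w1.png

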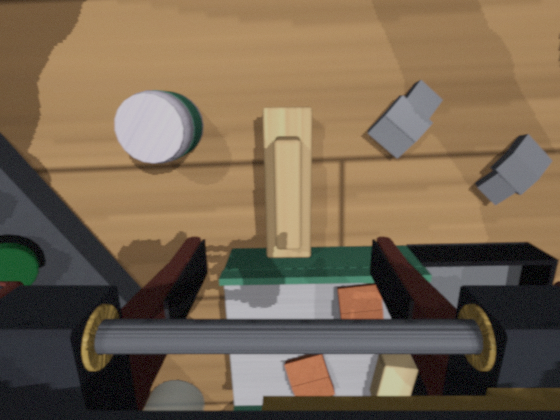

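```bash
python3 - <<'E'
from h import *
s=shot('wrist')
for z,c in [(.08,[(275,139),(299,139),(301,248),(276,248)]),(.04,[(264,108),(311,108),(310,257),(267,257)]),(.078,[(230,248),(427,276),(220,281),(413,248)])]:
    print(z,[ray(s,u,v,z).round(4).tolist() for u,v in c])
E
```

```text
0.08 [[0.393, 0.0289, 0.08], [0.3937, 0.0506, 0.08], [0.5011, 0.0503, 0.08], [0.5003, 0.0254, 0.08]]
0.04 [[0.3663, 0.0176, 0.04], [0.3678, 0.0644, 0.04], [0.5309, 0.0614, 0.04], [0.5294, 0.0125, 0.04]]
0.078 [[0.4998, -0.0209, 0.078], [0.5375, 0.1794, 0.078], [0.5366, -0.0343, 0.078], [0.5055, 0.1626, 0.078]]
```

>>> move_arm --series '[[[0.4,0.1,-3],[0,0,0.6]],[[0.4,0,-4],[0,0,0]],[[0,0,-4],[0,0,0]],[[0,0,-3],[0,0,0]],[[0,0,-2],[0,0,0]],[[0,0,-1.5],[0,0,0]],[[0,0,-0.4],[0,0,0]],[[0,0,0],[0,0,0]]]'

```text
time: 5.03
tool_pos: [0.4483, 0.0386, 0.0626]
ee_rot: [3.141, 0.0, 3.12]
ft_force: [-0.2, -0.5, 0.1]
width: 0.0878
grasp_force: 0.0
```

>>> move_arm --jaw 1 --series '[[[0,0,0],[0,0,0]],[[0,0,0],[0,0,0]],[[0,0,0],[0,0,0]],[[0,0,0],[0,0,0]],[[0,0,0],[0,0,0]],[[0,0,0],[0,0,0]],[[0,0,0],[0,0,0]],[[0,0,0],[0,0,0]]]'

```text
time: 6.02
tool_pos: [0.4479, 0.0383, 0.0623]
ee_rot: [-3.141, -0.0, 3.119]
ft_force: [0.3, -2.9, -0.6]
width: 0.0257
grasp_force: 30.0
```

>>> move_arm --series '[[[0,0,2],[0,0,0]],[[0,0,4],[0,0,0]],[[0,0,4],[0,0,0]],[[0,-1.3,1.5],[0,0,0.3]],[[3,-2,0],[0,0,0]],[[4,-2,0],[0,0,0]],[[4,-2,0],[0,0,0]],[[4,0,0],[0,0,0]],[[3,0,0],[0,0,0]],[[0.7,0,0],[0,0,0]],[[0,0,0],[0,0,0]]]'

```text
time: 7.4
tool_pos: [0.6338, -0.0351, 0.176]
ee_rot: [-3.141, -0.003, 3.124]
ft_force: [-0.4, 0.2, -2.4]
width: 0.0262
grasp_force: 30.0
```

```bash
python3 - <<'E'
from h import *
s=shot('wrist','w2.png');t=shot('top','t2.png');u=shot('side','s2.png')
import pickle;pickle.dump([s,t,u],open('p2.pkl','wb'))
a=cv2.resize(t['img'][120:250,180:370],None,fx=3,fy=3,interpolation=2);b=u['img'][140:320,180:440]
c=np.zeros((600,800,3),np.uint8);c[:390,:570]=a;c[390:570,:260]=b;c[390:600,270:550]=cv2.resize(s['img'],(280,210));cv2.imwrite('pics/m2.png',c[:,:,::-1])
E
```

```text
(no output)
```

View pics/m2.png

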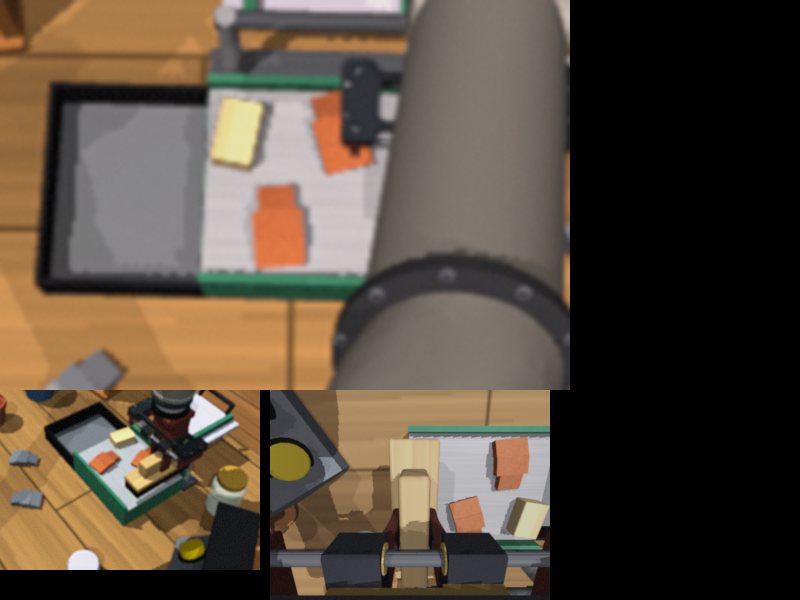

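```bash
python3 - <<'E'
from h import *
import pickle
s,t,u=pickle.load(open('p2.pkl','rb'))
g=s['img'].astype(int)
for c in (290,): print('brush col',[(r,g[r,c].tolist()) for r in range(84,112,2)])
for c in (350,400,450,500,540): print(c,[(r,g[r,c].tolist()) for r in range(66,100,2)])
E
```

```text
brush col [(84, [49, 85, 69]), (86, [77, 91, 89]), (88, [107, 108, 108]), (90, [108, 109, 111]), (92, [112, 111, 114]), (94, [131, 130, 134]), (96, [171, 170, 174]), (98, [169, 149, 126]), (100, [193, 168, 130]), (102, [201, 174, 134]), (104, [204, 179, 137]), (106, [205, 178, 136]), (108, [205, 179, 137]), (110, [205, 179, 137])]
350 [(66, [167, 134, 95]), (68, [165, 132, 91]), (70, [159, 138, 100]), (72, [96, 146, 120]), (74, [88, 148, 122]), (76, [86, 146, 122]), (78, [88, 147, 122]), (80, [85, 146, 121]), (82, [82, 140, 115]), (84, [47, 84, 69]), (86, [74, 88, 83]), (88, [104, 102, 105]), (90, [104, 103, 106]), (92, [104, 103, 108]), (94, [130, 130, 134]), (96, [182, 181, 186]), (98, [186, 184, 187])]
400 [(66, [165, 133, 94]), (68, [164, 132, 91]), (70, [161, 136, 100]), (72, [99, 147, 121]), (74, [84, 149, 121]), (76, [90, 150, 124]), (78, [86, 148, 122]), (80, [89, 151, 126]), (82, [82, 146, 119]), (84, [51, 89, 72]), (86, [72, 86, 82]), (88, [103, 104, 107]), (90, [104, 103, 106]), (92, [130, 128, 131]), (94, [179, 177, 181]), (96, [185, 184, 188]), (98, [194, 193, 198])]
450
[... 446 characters left out ...]
, 103]), (72, [110, 153, 124]), (74, [89, 151, 124]), (76, [87, 149, 123]), (78, [90, 151, 126]), (80, [89, 151, 122]), (82, [86, 149, 123]), (84, [50, 95, 73]), (86, [72, 89, 82]), (88, [100, 99, 103]), (90, [106, 105, 110]), (92, [112, 111, 114]), (94, [141, 122, 118]), (96, [192, 129, 94]), (98, [196, 131, 95])]
540 [(66, [174, 140, 99]), (68, [177, 142, 102]), (70, [170, 144, 102]), (72, [104, 146, 117]), (74, [87, 147, 120]), (76, [84, 147, 120]), (78, [88, 149, 122]), (80, [87, 148, 121]), (82, [88, 146, 120]), (84, [50, 92, 72]), (86, [69, 82, 78]), (88, [106, 104, 109]), (90, [107, 105, 108]), (92, [106, 106, 110]), (94, [109, 108, 113]), (96, [166, 165, 170]), (98, [185, 184, 188])]
```

```bash
python3 - <<'E'
from h import *
import pickle
s,t,u=pickle.load(open('p2.pkl','rb'))
print(ray(s,290,97.5,.154),ray(s,350,83,.078),ray(s,350,71,.078),s['position'])
u=shot('wrist')
for n in ('brush',):print(find(u,n))
E
```

```text
[ 0.55323187 -0.03174071  0.154     ] [0.54336155 0.00980865 0.078     ] [0.53568356 0.00953966 0.078     ] [ 0.55568059 -0.0324999   0.3194243 ]
[(0.89, [0.597, -0.032, 0.19], [292.0, 209.0])]
```

>>> move_arm --series '[[[-0.25,0,-1.5],[0,0,0]],[[0,0,-1.5],[0,0,0]],[[0,0,-1],[0,0,0]],[[0,0,-0.8],[0,0,0]],[[0,0,-0.45],[0,0,0]],[[0,0,0],[0,0,0]]]'

```text
time: 8.4
tool_pos: [0.6325, -0.0345, 0.1246]
ee_rot: [-3.142, -0.0, 3.125]
ft_force: [0.7, 0.0, -2.4]
width: 0.0261
grasp_force: 30.0
```

>>> move_arm --series '[[[0,0.5,-0.1],[0,0,0]],[[0,1,0],[0,0,0]],[[0,1,0],[0,0,0]],[[0,1,0],[0,0,0]],[[0.1,1,0],[0,0,0]],[[0,1,0],[0,0,0]],[[0,1,0],[0,0,0]],[[0,1,0],[0,0,0]],[[0,1,0],[0,0,0]],[[0.1,1,0],[0,0,0]],[[0,1,0],[0,0,0]],[[0,1,0],[0,0,0]],[[0,0,0],[0,0,0]]]'

```text
time: 10.02
tool_pos: [0.6346, 0.0821, 0.1238]
ee_rot: [3.141, 0.0, 3.126]
ft_force: [0.5, -1.0, -3.2]
width: 0.026
grasp_force: 30.0
```

```bash
python3 - <<'E'
from h import *
t=shot('top')
for n in ('shard_a','offcut'):print(find(t,n))
u=shot('wrist')
for n in ('shard_a','offcut'):print(find(u,n))
E
```

```text
[(0.62, [0.445, 0.288, 0.021], [206.0, 250.0])]
[(0.67, [0.444, -0.292, 0.095], [426.0, 249.0])]
[(0.92, [0.661, 0.134, 0.075], [370.0, 270.0]), (0.82, [0.585, 0.132, 0.077], [375.0, 153.0])]
[(0.9, [0.651, 0.171, 0.089], [439.0, 267.0])]
```

>>> move_arm --series '[[[0,1,0],[0,0,0]],[[0,1,0],[0,0,0]],[[0.1,1,0],[0,0,0]],[[0,1,0],[0,0,0]],[[0,1,0],[0,0,0]],[[0,1,0],[0,0,0]],[[0,1,0],[0,0,0]],[[0,1,0],[0,0,0]],[[0.1,1,0],[0,0,0]],[[0,1,0],[0,0,0]],[[0,0,0],[0,0,0]]]'

```text
time: 11.7
tool_pos: [0.6363, 0.1822, 0.1237]
ee_rot: [3.141, -0.0, 3.127]
ft_force: [0.9, 0.3, -2.6]
width: 0.026
grasp_force: 30.0
```

```bash
python3 - <<'E'
from h import *
t=shot('top','t3.png')
for n in ('shard_a','offcut'):print(find(t,n))
u=shot('wrist','w3.png')
for n in ('shard_a','offcut'):print(find(u,n))
E
```

```text
[(0.73, [0.39, 0.146, 0.02], [257.0, 271.0])]
[(0.33, [0.376, -0.087, 0.067], [345.0, 276.0])]
[(0.84, [0.685, 0.272, 0.038], [408.0, 273.0]), (0.76, [0.594, 0.233, 0.021], [358.0, 151.0])]
[(0.84, [0.664, 0.232, 0.038], [356.0, 248.0])]
```

View pics/w3.png

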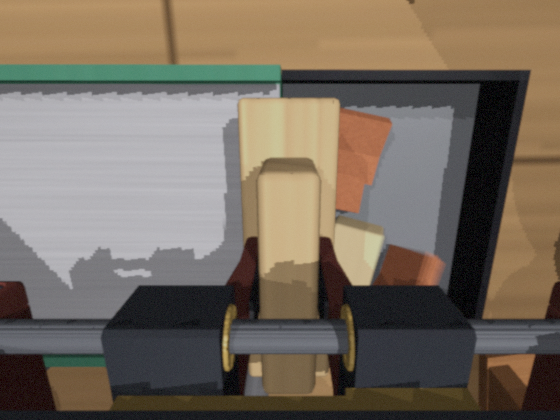

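All three scraps are in the tray: shards near (360,160) and (410,270), offcut near (357,250). Next I put the brush back.

>>> move_arm --series '[[[0,0,2],[0,0,0]],[[0,0,3],[0,0,0]],[[-0.3,-0.6,2],[0,0,0]],[[-3,-2,0],[0,0,0]],[[-4,-3,0],[0,0,0]],[[-4,-3,0],[0,0,0]],[[-4,-3,0],[0,0,0]],[[-3,-2,0],[0,0,0]],[[-1,-1,0],[0,0,0]],[[0,0,-2],[0,0,0]],[[0,0,-4],[0,0,0]],[[0,0,-3],[0,0,0]],[[0,0,-2],[0,0,0]],[[0,0,-1],[0,0,0]],[[0,0,-0.6],[0,0,0]],[[0,0,0],[0,0,0]]]'

```text
time: 14.0
tool_pos: [0.444, 0.0346, 0.0681]
ee_rot: [3.141, 0.001, 3.125]
ft_force: [0.6, 1.0, -3.0]
width: 0.0258
grasp_force: 30.0
```

>>> move_arm --series '[[[0,0,-0.3],[0,0,0]],[[0,0,-0.25],[0,0,0]],[[0,0,0],[0,0,0]]]'

```text
time: 14.38
tool_pos: [0.4435, 0.0345, 0.0624]
ee_rot: [3.141, -0.0, 3.125]
ft_force: [0.4, -0.7, -2.5]
width: 0.0261
grasp_force: 30.0
```

>>> move_arm --jaw -1 --series '[[[0,0,0],[0,0,0]],[[0,0,0],[0,0,0]],[[0,0,0],[0,0,0]],[[0,0,0],[0,0,0]],[[0,0,0],[0,0,0]],[[0,0,0],[0,0,0]],[[0,0,2],[0,0,0]],[[0,0,5],[0,0,0]],[[0,0,6],[0,0,0]],[[0,0,6],[0,0,0]],[[0,0,6],[0,0,0]],[[0,0,0],[0,0,0]]]'

```text
time: 15.88
tool_pos: [0.4459, 0.0349, 0.3166]
ee_rot: [3.137, 0.008, 3.125]
ft_force: [-0.1, -0.0, -1.0]
width: 0.0879
grasp_force: 0.0
```

```bash
python3 - <<'E'
from h import *
print(np.round(get_state()['joints'],3))
t=shot('top','t4.png')
for n in ('shard_a','offcut','brush','blue_top','green_top','yellow_top','console'):print(n,find(t,n))
t=shot('side','s4.png')
for n in ('brush','blue_top','green_top','yellow_top','console'):print(n,find(t,n))
E
```

```text
[-0.741 -0.011  0.529  2.006  0.004  1.136  1.341]
shard_a [(0.84, [0.705, 0.268, 0.039], [217.0, 159.0]), (0.81, [0.308, 0.348, 0.021], [181.0, 301.0]), (0.8, [0.597, 0.225, 0.016], [231.0, 198.0]), (0.8, [0.444, 0.291, 0.021], [205.0, 251.0]), (0.57, [0.385, 0.161, 0.019], [252.0, 273.0]), (0.35, [0.673, 0.231, 0.034], [229.0, 170.0])]
offcut [(0.71, [0.674, 0.23, 0.035], [230.0, 169.0])]
brush [(0.76, [0.392, 0.055, 0.041], [291.0, 270.0]), (0.63, [0.728, 0.121, 0.064], [268.0, 148.0])]
blue_top [(0.55, [0.44, -0.292, 0.097], [427.0, 250.0]), (0.23, [0.521, -0.289, 0.212], [438.0, 209.0])]
green_top [(0.81, [0.513, -0.246, 0.099], [407.0, 222.0])]
yellow_top [(0.55, [0.578, -0.209, 0.094], [391.0, 198.0]), (0.41, [0.441, -0.29, 0.097], [426.0, 250.0])]
console [(0.71, [0.523, -0.287, 0.21], [437.0, 208.0])]
brush [(0.37, [0.576, -0.212, 0.095], [372.0, 299.0])]
blue_top [(0.61, [0.446, -0.295, 0.098], [355.0, 368.0])]
green_top [(0.8, [0.503, -0.255, 0.102], [362.0, 333.0])]
yellow_top [(0.76, [0.573, -0.213, 0.097], [372.0, 299.0])]
console [(0.88, [0.489, -0.317, 0.214], [394.0, 336.0])]
```

View pics/t4.png

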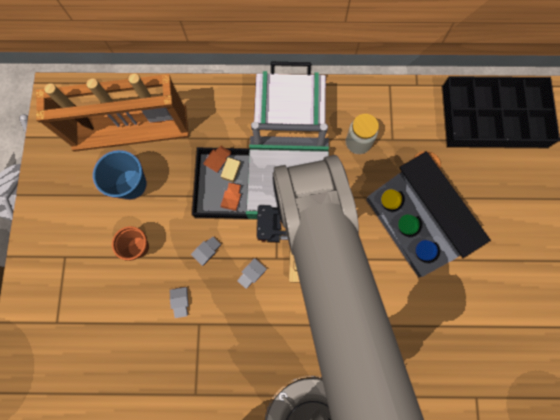

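Scraps rest in the tray at (217,159), (231,198) and (230,169). The gripper hides the brush here, so I'll check it later. Now I swing to the blue button with the jaw closed.

>>> move_arm --jaw 1 --series '[[[-0.4,-3.2,0],[0,0,-7.2]],[[-0.4,-3.2,0],[0,0,-7.2]],[[-0.4,-3.2,0],[0,0,-7.2]],[[-0.4,-3.2,0],[0,0,-7.2]],[[-0.4,-3.2,0],[0,0,-7.2]],[[-0.4,-3.2,0],[0,0,-7.2]],[[-0.4,-3.2,0],[0,0,-7.2]],[[-0.4,-3.2,0],[0,0,-7.2]],[[0,0,-0.5],[-4.26,-2.62,0]],[[0,0,-0.5],[-4.26,-2.62,0]],[[0,0,-0.5],[-4.26,-2.62,0]],[[0,0,-0.5],[-4.26,-2.62,0]],[[0,0,-0.5],[-4.26,-2.62,0]],[[0,0,-0.5],[-4.26,-2.62,0]],[[0,0,-0.5],[-4.26,-2.62,0]],[[0,0,-0.5],[-4.26,-2.62,0]],[[0,0,0],[0,0,0]]]'

```text
time: 18.7
tool_pos: [0.4106, -0.221, 0.2713]
ee_rot: [-3.14, 0.697, 2.123]
ft_force: [0.4, -0.7, 0.5]
width: 0.0004
grasp_force: 0.0
```

```bash
cat >> h.py <<'E'
N=np.array([-0.337,0.548,0.766])
def st(C=None):
    g=get_state(); M=R.from_euler('xyz',g['ee_rot']).as_matrix(); p=np.array(g['tool_pos']); tip=p+0.019*M[:,2]
    print('j',np.round(g['joints'],2),'p',p.round(4),'z',M[:,2].round(3),'y',M[:,1].round(3),'tip',tip.round(4),'F',np.round(g['ft_force'],1), 'Fn',round(float(np.dot(g['ft_force'],N)),1))
    Rt=np.column_stack([np.cross([.852,.524,0],-N),[.852,.524,0],-N]); print('turn needed deg',np.degrees(R.from_matrix(Rt@M.T).as_rotvec()).round(1))
    if C is not None:
        print('cm to 30mm out', ((np.array(C)+N*0.049-p)*100).round(2))
E
python3 - <<'E'
from h import *
t=shot('top','t5.png')
for n in ('brush','blue_top','green_top','yellow_top','tin'):print(n,find(t,n))
t=shot('side','s5.png')
for n in ('brush','blue_top','green_top','yellow_top'):print(n,find(t,n))
t=shot('wrist','w5.png')
for n in ('brush','blue_top','green_top','yellow_top'):print(n,find(t,n))
st([.442,-.293,.097])
E
```

```text
brush [(0.69, [0.438, 0.035, 0.042], [299.0, 253.0])]
blue_top [(0.72, [0.447, -0.298, 0.103], [429.0, 247.0])]
green_top [(0.72, [0.509, -0.252, 0.098], [410.0, 223.0]), (0.41, [0.532, -0.288, 0.21], [437.0, 205.0])]
yellow_top [(0.34, [0.671, 0.229, 0.035], [230.0, 170.0])]
tin [(0.63, [0.387, -0.069, 0.067], [339.0, 271.0])]
brush [(0.64, [0.392, 0.026, 0.038], [237.0, 280.0])]
blue_top [(0.88, [0.442, -0.295, 0.098], [353.0, 368.0])]
green_top [(0.7, [0.505, -0.255, 0.099], [362.0, 333.0])]
yellow_top [(0.94, [0.577, -0.214, 0.094], [373.0, 299.0])]
brush []
blue_top []
green_top [(0.84, [0.506, -0.249, 0.091], [356.0, 122.0]), (0.36, [0.441, -0.282, 0.096], [280.0, 121.0])]
yellow_top [(0.79, [0.571, -0.206, 0.094], [438.0, 122.0])]
j [-0.45 -0.14  0.38  2.41  1.03  0.79 -0.25] p [ 0.4115 -0.2215  0.2723] z [ 0.337 -0.548 -0.766] y [0.853 0.522 0.002] tip [ 0.4179 -0.2319  0.2578] F [ 0.1 -1.5  0.5] Fn -0.5
turn needed deg [-0.1  0.1  0.1]
cm to 30mm out [  1.4   -4.47 -13.78]
```

View pics/w5.png

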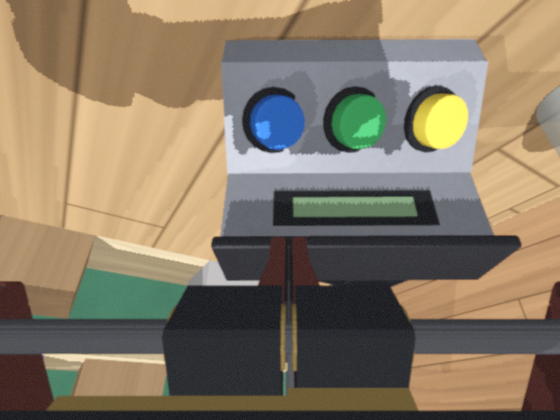

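Wrist view: blue (276,122), green (356,122) and yellow (439,122) sit in a level row, so the tool is square to the keypad. I go down to about 30 mm off blue.

>>> move_arm --series '[[[0.2,-0.6,-2],[0,0,0]],[[0.3,-0.9,-3],[0,0,0]],[[0.3,-0.9,-3],[0,0,0]],[[0.3,-0.9,-3],[0,0,0]],[[0.2,-0.7,-1.9],[0,0,0]],[[0.1,-0.4,-0.8],[0,0,0]],[[0,0,0],[0,0,0]]]'

```text
time: 20.38
tool_pos: [0.4223, -0.2583, 0.1824]
ee_rot: [-3.124, 0.724, 2.128]
ft_force: [0.8, 0.2, 0.7]
width: 0.0005
grasp_force: 0.0
```

```bash
python3 - <<'E'
from h import *
st([.442,-.293,.097])
t=shot('side')
for n in ('blue_top','green_top','yellow_top','brush'):print(n,find(t,n))
E
```

```text
j [ 0.46  0.16 -0.44  2.43  1.45  0.66 -0.66] p [ 0.4223 -0.2583  0.1824] z [ 0.335 -0.572 -0.749] y [ 0.855  0.519 -0.013] tip [ 0.4286 -0.2692  0.1682] F [0.8 0.2 0.7] Fn 0.3
turn needed deg [1.6 0.1 0.3]
cm to 30mm out [ 0.32 -0.78 -4.79]
blue_top [(0.71, [0.443, -0.298, 0.098], [354.0, 370.0])]
green_top [(0.75, [0.503, -0.251, 0.099], [361.0, 332.0]), (0.69, [0.604, 0.226, 0.019], [262.0, 196.0])]
yellow_top [(0.58, [0.573, -0.215, 0.098], [372.0, 300.0])]
brush [(0.6, [0.382, 0.024, 0.038], [234.0, 282.0])]
```

>>> move_arm --series '[[[0,0,0],[3.4,2.1,0]],[[0,0,-0.5],[3.4,2.1,0]],[[0,-0.2,-0.8],[3.4,2.1,0]],[[0,-0.2,-0.8],[0,0,0]],[[0.1,-0.2,-0.8],[0,0,0]],[[0.1,-0.2,-0.8],[0,0,0]],[[0,0,0],[0,0,0]]]'

```text
time: 21.5
tool_pos: [0.425, -0.2653, 0.1462]
ee_rot: [-3.126, 0.517, 2.129]
ft_force: [0.0, 0.1, -0.3]
width: 0.0008
grasp_force: 0.0
```

```bash
python3 - <<'E'
from h import *
st([.442,-.295,.097])
E
```

```text
j [ 0.54  0.22 -0.38  2.35  1.15  0.52 -0.27] p [ 0.425  -0.2653  0.1462] z [ 0.248 -0.427 -0.869] y [ 0.852  0.523 -0.014] tip [ 0.4298 -0.2734  0.1297] F [ 0.   0.1 -0.3] Fn -0.1
turn needed deg [-8.5 -6.1  0.1]
cm to 30mm out [ 0.04 -0.28 -1.17]
```

>>> move_arm --series '[[[0.34,-0.55,-0.77],[0,0,0]],[[0.34,-0.55,-0.77],[0,0,0]],[[0.34,-0.55,-0.77],[0,0,0]],[[0.1,-0.16,-0.23],[0,0,0]],[[0,0,0],[0,0,0]]]'

```text
time: 22.12
tool_pos: [0.4363, -0.2836, 0.1212]
ee_rot: [-3.127, 0.517, 2.128]
ft_force: [1.0, -0.1, -0.0]
width: 0.0008
grasp_force: 0.0
```

```bash
python3 - <<'E'
from h import *
st([.442,-.295,.097])
E
```

```text
j [ 0.54  0.3  -0.35  2.33  1.28  0.49 -0.38] p [ 0.4363 -0.2836  0.1212] z [ 0.249 -0.427 -0.869] y [ 0.852  0.523 -0.013] tip [ 0.4411 -0.2918  0.1047] F [ 1.  -0.1 -0. ] Fn -0.4
turn needed deg [-8.5 -6.1  0.1]
cm to 30mm out [-1.08  1.55  1.33]
```

>>> move_arm --series '[[[0.17,-0.27,-0.38],[0,0,0]],[[0.17,-0.27,-0.38],[0,0,0]],[[0,0,0],[0,0,0]]]'

```text
time: 22.5
tool_pos: [0.4395, -0.2894, 0.1131]
ee_rot: [-3.126, 0.516, 2.128]
ft_force: [-0.3, 0.5, 1.0]
width: 0.0004
grasp_force: 0.3
```

>>> move_arm --series '[[[0.17,-0.27,-0.38],[0,0,0]],[[0,0,0],[0,0,0]]]'

```text
time: 22.75
tool_pos: [0.4412, -0.2921, 0.1092]
ee_rot: [-3.126, 0.516, 2.128]
ft_force: [-0.9, 0.1, 1.8]
width: 0.0004
grasp_force: 0.9
```

>>> move_arm --series '[[[0.17,-0.27,-0.38],[0,0,0]],[[0,0,0],[0,0,0]]]'

```text
time: 23.0
tool_pos: [0.4426, -0.294, 0.1065]
ee_rot: [-3.126, 0.518, 2.129]
ft_force: [-13.1, 12.3, 23.9]
width: 0.0006
grasp_force: 13.0
```

Blue bottomed out, with about 30 N normal force. I back off and go to yellow.

>>> move_arm --series '[[[-0.34,0.55,0.77],[0,0,0]],[[-0.34,0.55,0.77],[0,0,0]],[[-0.34,0.55,0.77],[0,0,0]],[[-0.34,0.55,0.77],[0,0,0]],[[2,1.2,0],[0,0,0]],[[3.5,2.2,0],[0,0,0]],[[3.5,2.2,0],[0,0,0]],[[3.5,2.2,0],[0,0,0]],[[1,0.6,0],[0,0,0]],[[0,0,0],[0,0,0]]]'

```text
time: 24.25
tool_pos: [0.5649, -0.1879, 0.1358]
ee_rot: [-3.126, 0.516, 2.129]
ft_force: [0.1, -0.9, 0.6]
width: 0.0002
grasp_force: 0.0
```

```bash
python3 - <<'E'
from h import *
st([.577,-.211,.097])
t=shot('side')
for n in ('blue_top','green_top','yellow_top','brush'):print(n,find(t,n))
t=shot('top')
for n in ('shard_a','offcut','brush','blue_top'):print(n,find(t,n))
E
```

```text
j [ 0.35  0.42 -0.45  2.09  1.09  0.72 -0.35] p [ 0.5649 -0.1879  0.1358] z [ 0.248 -0.427 -0.87 ] y [ 0.852  0.523 -0.013] tip [ 0.5697 -0.196   0.1193] F [ 0.1 -0.9  0.6] Fn -0.1
turn needed deg [-8.5 -6.1  0.1]
cm to 30mm out [-0.45  0.38 -0.13]
blue_top [(0.9, [0.444, -0.297, 0.093], [354.0, 370.0])]
green_top [(0.66, [0.435, 0.021, 0.039], [254.0, 271.0]), (0.61, [0.503, -0.257, 0.099], [362.0, 334.0])]
yellow_top [(0.63, [0.573, -0.213, 0.097], [372.0, 299.0])]
brush [(0.73, [0.435, 0.024, 0.039], [253.0, 271.0]), (0.23, [0.459, 0.479, 0.059], [172.0, 157.0])]
shard_a [(0.79, [0.309, 0.35, 0.019], [181.0, 301.0]), (0.66, [0.385, 0.162, 0.019], [252.0, 273.0]), (0.64, [0.599, 0.227, 0.019], [230.0, 197.0]), (0.62, [0.704, 0.27, 0.039], [216.0, 159.0]), (0.52, [0.45, -0.3, 0.093], [429.0, 247.0])]
offcut [(0.72, [0.673, 0.229, 0.035], [230.0, 170.0])]
brush [(0.84, [0.439, 0.035, 0.042], [298.0, 252.0])]
blue_top [(0.6, [0.446, -0.298, 0.096], [429.0, 248.0])]
```

>>> move_arm --series '[[[0.34,-0.55,-0.77],[0,0,0]],[[0.34,-0.55,-0.77],[0,0,0]],[[0.17,-0.27,-0.38],[0,0,0]],[[0.17,-0.27,-0.38],[0,0,0]],[[0.1,-0.16,-0.23],[0,0,0]],[[0,0,0],[0,0,0]]]'

```text
time: 25.5
tool_pos: [0.5756, -0.2065, 0.111]
ee_rot: [-3.127, 0.516, 2.128]
ft_force: [-1.1, 0.2, 1.4]
width: 0.0004
grasp_force: 0.6
```

>>> move_arm --series '[[[0.1,-0.16,-0.23],[0,0,0]],[[0,0,0],[0,0,0]]]'

```text
time: 25.75
tool_pos: [0.5766, -0.2081, 0.1089]
ee_rot: [-3.127, 0.517, 2.128]
ft_force: [-1.9, 1.4, 1.7]
width: -0.0
grasp_force: 1.1
```

>>> move_arm --series '[[[0.1,-0.16,-0.23],[0,0,0]],[[0,0,0],[0,0,0]]]'

```text
time: 26.0
tool_pos: [0.5776, -0.2094, 0.107]
ee_rot: [-3.127, 0.517, 2.128]
ft_force: [-6.3, 4.7, 9.5]
width: 0.0003
grasp_force: 4.7
```

>>> move_arm --series '[[[0.1,-0.16,-0.23],[0,0,0]],[[0,0,0],[0,0,0]]]'

```text
time: 26.25
tool_pos: [0.5796, -0.2092, 0.1062]
ee_rot: [-3.129, 0.518, 2.13]
ft_force: [-10.5, 11.9, 20.7]
width: 0.0007
grasp_force: 11.3
```

Yellow bottomed too. Next is green.

>>> move_arm --series '[[[-0.34,0.55,0.77],[0,0,0]],[[-0.34,0.55,0.77],[0,0,0]],[[-0.34,0.55,0.77],[0,0,0]],[[-0.34,0.55,0.77],[0,0,0]],[[-2,-1.2,0],[0,0,0]],[[-3,-1.9,0],[0,0,0]],[[-1.8,-1.1,0],[0,0,0]],[[0,0,0],[0,0,0]]]'

```text
time: 27.25
tool_pos: [0.4958, -0.2324, 0.1352]
ee_rot: [-3.126, 0.517, 2.126]
ft_force: [0.1, -0.1, -0.3]
width: 0.0004
grasp_force: 0.0
```

```bash
python3 - <<'E'
from h import *
st([.509,-.252,.097])
t=shot('side')
for n in ('blue_top','green_top','yellow_top'):print(n,find(t,n))
E
```

```text
j [ 0.44  0.33 -0.42  2.23  1.14  0.62 -0.35] p [ 0.4958 -0.2324  0.1352] z [ 0.247 -0.428 -0.869] y [ 0.854  0.521 -0.014] tip [ 0.5004 -0.2405  0.1187] F [ 0.1 -0.1 -0.3] Fn -0.3
turn needed deg [-8.5 -6.1  0.3]
cm to 30mm out [-0.33  0.72 -0.07]
blue_top [(0.71, [0.444, -0.298, 0.091], [355.0, 371.0])]
green_top [(0.68, [0.504, -0.258, 0.104], [364.0, 333.0]), (0.63, [0.435, 0.019, 0.036], [255.0, 272.0])]
yellow_top [(0.92, [0.578, -0.216, 0.095], [374.0, 300.0])]
```

>>> move_arm --series '[[[0.34,-0.55,-0.77],[0,0,0]],[[0.34,-0.55,-0.77],[0,0,0]],[[0.17,-0.27,-0.38],[0,0,0]],[[0.17,-0.27,-0.38],[0,0,0]],[[0.1,-0.16,-0.23],[0,0,0]],[[0.1,-0.16,-0.23],[0,0,0]],[[0,0,0],[0,0,0]]]'

```text
time: 28.32
tool_pos: [0.5092, -0.2509, 0.1074]
ee_rot: [-3.127, 0.516, 2.128]
ft_force: [-2.1, 1.8, 2.0]
width: 0.0005
grasp_force: 1.1
```

>>> move_arm --series '[[[0.1,-0.16,-0.23],[0,0,0]],[[0,0,0],[0,0,0]]]'

```text
time: 28.58
tool_pos: [0.5098, -0.2516, 0.1064]
ee_rot: [-3.126, 0.518, 2.129]
ft_force: [-13.3, 10.7, 22.1]
width: 0.0007
grasp_force: 12.0
```

>>> move_arm --series '[[[0.1,-0.16,-0.23],[0,0,0]],[[0,0,0],[0,0,0]]]'

```text
time: 28.82
tool_pos: [0.5102, -0.2521, 0.1058]
ee_rot: [-3.125, 0.52, 2.13]
ft_force: [-28.6, 24.4, 49.5]
width: 0.0007
grasp_force: 26.6
```

>>> move_arm --series '[[[-0.34,0.55,0.77],[0,0,0]],[[-0.34,0.55,0.77],[0,0,0]],[[-0.34,0.55,0.77],[0,0,0]],[[-0.34,0.55,0.77],[0,0,0]],[[0,1,2],[0,0,0]],[[0,1,3],[0,0,0]],[[0,0,3],[0,0,0]],[[0,0,3],[0,0,0]],[[0,0,0],[0,0,0]]]'

```text
time: 29.95
tool_pos: [0.4987, -0.2123, 0.2462]
ee_rot: [-3.13, 0.52, 2.126]
ft_force: [0.4, 0.7, 0.5]
width: 0.0007
grasp_force: 0.0
```

```bash
python3 - <<'E'
from h import *
t=shot('side','s6.png')
for n in ('blue_top','green_top','yellow_top','brush','jar','tin','reel','clay_pot','blue_pot'):print(n,find(t,n))
t=shot('top')
for n in ('shard_a','offcut','brush'):print(n,find(t,n))
E
```

```text
blue_top [(0.8, [0.442, -0.298, 0.094], [354.0, 371.0]), (0.26, [0.598, 0.504, 0.02], [211.0, 146.0])]
green_top [(0.75, [0.505, -0.258, 0.093], [363.0, 335.0]), (0.73, [0.487, -0.317, 0.213], [393.0, 337.0])]
yellow_top [(0.92, [0.574, -0.216, 0.093], [372.0, 301.0]), (0.5, [0.507, -0.255, 0.094], [363.0, 333.0])]
brush [(0.86, [0.437, 0.023, 0.036], [254.0, 271.0])]
jar [(0.92, [0.754, -0.146, 0.103], [406.0, 237.0])]
tin [(0.65, [0.378, -0.106, 0.074], [265.0, 318.0]), (0.46, [0.596, 0.504, 0.021], [210.0, 145.0])]
reel [(0.86, [0.681, -0.328, 0.07], [445.0, 318.0]), (0.38, [0.458, 0.482, 0.056], [172.0, 157.0])]
clay_pot [(0.65, [0.459, 0.479, 0.059], [172.0, 157.0]), (0.64, [0.38, -0.108, 0.071], [266.0, 318.0]), (0.28, [0.682, -0.328, 0.074], [446.0, 317.0])]
blue_pot [(0.41, [0.597, 0.505, 0.022], [210.0, 145.0])]
shard_a [(0.86, [0.381, 0.16, 0.022], [252.0, 274.0]), (0.86, [0.446, 0.29, 0.023], [205.0, 250.0]), (0.85, [0.307, 0.351, 0.024], [180.0, 301.0]), (0.83, [0.599, 0.228, 0.019], [230.0, 196.0]), (0.6, [0.704, 0.267, 0.037], [217.0, 159.0])]
offcut [(0.59, [0.672, 0.227, 0.037], [231.0, 170.0])]
brush [(0.87, [0.44, 0.035, 0.041], [299.0, 252.0]), (0.59, [0.757, -0.131, 0.112], [361.0, 132.0])]
```

View pics/s6.png

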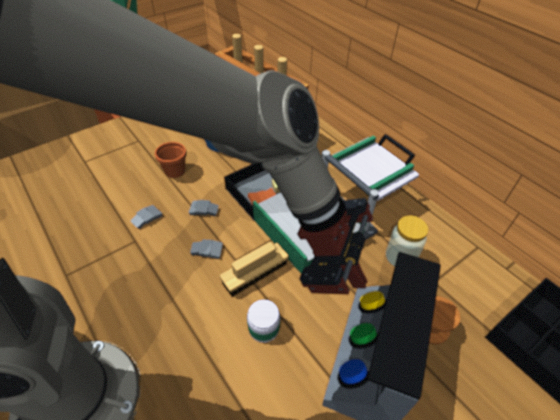

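The brush stands upright at (254,271), the three buttons are slightly sunk, the bystanders are in place and the gripper is clear.

```bash
python3 -c "
from workcell import job
print(job.close_job())"
```

```text
the job is handed in; nothing more can be done
None
```

The job is handed in: both shards and the offcut are in the catch tray, the brush is back on the bench on its bristles, and blue, yellow and green were pushed fully down in that order and let go; the hand-in returned no verdict.

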